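# Hang the case tote on the slotted upright and collect the finished dental models

## Robot

A 7-joint arm with a two-finger parallel gripper is mounted at the origin on the work surface. World frame = base frame: x ahead of the robot, y to its left, z up, the work surface at z = 0. Lengths are in m, angles in rad, forces in N, time in s.
With the tool pointing down it reaches from about 0.4 to 0.85 m from the base axis. Payload 4.5 kg.
Tool frame: the origin (TCP) lies on the centre line of the jaws, within the pads' length; the fingertips stand 25 mm ahead of it and the grasp point (between the pads) lies 6 mm ahead of it; z points along the fingers, y is the line along which they close (so a half turn about z gives the same grasp; the last joint's range is limited). The gripper opens to 88 mm and grips with 3 to 60 N. Pads are 18 mm wide; open, the fingers measure 123 mm over their backs; the gripper's body (75 mm by 187 mm) begins 45 mm behind the grasp point.
Start: joints at [1.272, 0.689, -0.195, 1.565, 0.157, 0.902, -0.215], TCP at [0.204, -0.591, 0.264] pointing down, gripper open.
Joint ranges: [-3.01, 3.01], [-0.46, 2.08], [-1.47, 1.51], [0.13, 2.56], [-1, 4.14], [0.04, 2.09], [-2.66, 2.66]. Speed limits (rad/s): [2.57, 2.57, 3.14, 3.14, 3.14, 3.14, 3.14].

## Interface

Orientations are given as [roll, pitch, yaw] about the fixed x, y, z axes, in that order (R = Rz(yaw) Ry(pitch) Rx(roll)).
In Python, from plant import arm, read_camera gives the robot as it stands.
- The arm moves only by the tool drive_tool, never from a script. Its argument "plan" is a list that holds one entry, the list of rows, each a list of 5 numbers: the shift along the world's x, y, z in mm, then the turn about the world's z in degrees, then the finger opening in mm, from 0 to 88.1. A call has 1 to 12 rows; each row shifts and turns the commanded pose from where the row before left it; what a row does not reach is not made up. A row lasts 1/8 s, in which the tool goes at most 62.5 mm and 10.7 degrees, less where a joint would pass 70% of its speed; a pose out of reach is approached as far as the arm can. A call is refused whole if a number of a shift passes 62.5 or a number of a turn 10.7, either way. A call with a gripper value outside its range is refused whole. The fingers move at their own pace and stop on an object; "force" is the grip in N (left out, the last holds). Time passes only in rows, so rows that do not move let the fingers close. It gives the time, the measured TCP pose, the force, the opening and the grip force at its end, in the units of the state.
- arm.observe(): the state, without advancing time (a new reading comes with each control period).
- read_camera(name): name is "side" or "top" or "wrist"; returns a dict with "color" (480x640x3 uint8, red, green, blue), "fovy" (degrees; the focal length in pixels is half the picture's height over the tangent of half this angle, whatever the lens; pixels are square), "cx", "cy" (the principal point, pixels), "k1" (the pictures are not rectified: a ray, as slopes to the right and down, at radius r is drawn at 1 + k1 r^2 times it, then the intrinsics apply), "xyz" and "attitude" of the camera in the world. Camera axes: x right, y up, looking along -z (the intrinsics and any distortion apply to the point x, -y, -z); pixel columns grow to the right and rows downward; lengths in m; the calibration is good to about 2 mm. A picture is of the moment at which its call begins. There is no depth.
- arm.sign_off(): hands the job in; it is judged then, once.
The state is a dict: "time_s": time; "joint_positions": joint angles; "qd": joint speeds; "tau": joint torques, N m; "tcp_pos": TCP position; "tool_rot": TCP orientation; "ft_force": force on the tool from outside, world axes, zero at the start; "torque": the same for the moment, N m; "grip_width": finger opening in m; "grasp_force": force on a finger pad.
Only numpy, scipy, OpenCV 4.12 (cv2) and the standard library are available. Lean on these libraries where they do the work, as an engineer would, in place of code of your own. Each camera call takes 0.05 s, during which the arm holds its last target. There are 200 camera calls.

## Task

First throw the red lever of the blue forming machine all the way over, away from the robot, to switch it off; no model may be lifted out before that. Then hook the two steel claws of the yellow case tote into the upper pair of slots of the aluminium upright and press it down until it sits fully home with the orange latch snapped out over it. When the tote is locked, collect every finished dental model from the machine's catch tray into the tote and leave them lying still in it, with the bottle, jar and spatula left where they are.

Things in the scene. Friction and masses are not known exactly. Their poses are not given: they have to be found in the camera images.
- tote: yellow open tote, 216 (its x) x 200 (its y) x 45 mm tall, 4 mm floor and walls, parted into two bays (each 208 x 94 mm inside) by a divider along x at y=0; 420 g; stands on the table at first. Origin at the centre of its underside. Two steel arms on its +x end carry, 28 mm off, a steel back plate 120 wide, 80 tall, 5 mm thick (rear face at x=+141)
- tote_grip (a point): where to hold the tote: middle of the yellow upright fin along the tote's x at y=0, 20 mm +x of the origin and 58 mm above the underside, near above the centre of mass; fin 70 long, 12 mm thick, its top 80 mm above the underside. Axes as the tote's
- tote_back (a point): centre of the lower edge of the tote's back plate, on its rear face; axes as the tote's. A window in the plate (y within 14, z 6 to 24 mm) receives the latch; below it runs a 6 mm tall bar
- tote_claw (a point): middle between the tote's two steel claws at the back plate's rear face, 69 mm above the underside. Claws at y=+35 and -35 mm from here: each an 8 mm wide, 8 mm tall neck (z 65 to 73 over the underside) running back, with a lip turned down to z=45.5 mm; gap between plate and lip 6 mm at the top, 7.5 mm at the tip, claws stick out 13 mm behind the plate. Axes as the tote's
- press_pad (a point): middle of the top of the orange press pad between tote and back plate: 26 (x) x 44 (y) mm, 78 mm above the tote's underside, 18 mm in front of the plate's rear face. Push here with shut fingers; pushed farther out (on the tote or fin) with nothing holding it level, the tote jams. Or press while gripping the fin. Axes as the tote's
- upright: slotted aluminium upright, 140 wide, 200 mm tall, a 4 mm plate fixed to the table. Origin on the table below the centre of its front face; its x points into the plate (away from where the tote hangs), y along its width. Upper slots: at y=+35 and -35, 16 wide, z 145 to 183 mm (orange stripe above them); a lower pair (z 70 to 108) is not used. Free space behind the plate
- seat (a point): point on the upright's front face, 80 mm above the table, where tote_back lies when the tote is home; axes as the upright's. The tote goes in, plate flat on the upright, with its underside 21 to 29 mm above this height, then comes down; lips catch below 19 mm. At 15 mm the bar meets the latch's slope; its weight alone does not carry it through: press with roughly 8 to 22 N
- latch (a joint): orange spring latch, 16 mm wide, in the upright's front face just above the seat: 0 m = fully out (4 mm proud), grows to 0.006 m as it is pushed in. Springs back out when the tote is home
- lever (a joint): machine's red lever: 0 rad leans towards -x of the machine (running), 1.0 rad fully over to +x of the machine (off). Moves about an axis along the machine's y and stays where it is left, with light friction
- lever_tip (a point): tip of the red lever, about 80 mm long, on a 45 mm high console at the right side of the catch tray; the pivot lies at machine x=-60, y=-180 mm, 67 mm above the table; red ball 26 mm across on a 10 mm rod
- machine: blue bench forming machine with catch tray, fixed. Origin on the table under the centre of the grey catch tray: 276 (x) x 190 (y) mm, walls 12 mm high, floor 3 mm. The machine's body stands on the -y side (x 25 to 255, y -370 to -170 mm), up to 265 mm tall; the lever's console (45 mm high) in front of it at x -105 to 25, y -240 to -120 mm
- model1: stone dental model, the finished part (some of the six may be absent): off-white block 62 long (its x) x 40 wide (its y) x 30 mm tall with a row of white teeth on pink gums 9 mm higher (looks only: the solid block ends at 30 mm); 110 g; origin at the centre of its underside, z up as it starts
- model2: stone dental model, the finished part (some of the six may be absent): off-white block 62 long (its x) x 40 wide (its y) x 30 mm tall with a row of white teeth on pink gums 9 mm higher (looks only: the solid block ends at 30 mm); 110 g; origin at the centre of its underside, z up as it starts
- model3: stone dental model, the finished part (some of the six may be absent): off-white block 62 long (its x) x 40 wide (its y) x 30 mm tall with a row of white teeth on pink gums 9 mm higher (looks only: the solid block ends at 30 mm); 110 g; origin at the centre of its underside, z up as it starts
- model4: stone dental model, the finished part (some of the six may be absent): off-white block 62 long (its x) x 40 wide (its y) x 30 mm tall with a row of white teeth on pink gums 9 mm higher (looks only: the solid block ends at 30 mm); 110 g; origin at the centre of its underside, z up as it starts
- model5: stone dental model, the finished part (some of the six may be absent): off-white block 62 long (its x) x 40 wide (its y) x 30 mm tall with a row of white teeth on pink gums 9 mm higher (looks only: the solid block ends at 30 mm); 110 g; origin at the centre of its underside, z up as it starts
- model6: stone dental model, the finished part (some of the six may be absent): off-white block 62 long (its x) x 40 wide (its y) x 30 mm tall with a row of white teeth on pink gums 9 mm higher (looks only: the solid block ends at 30 mm); 110 g; origin at the centre of its underside, z up as it starts
- bottle: clear bottle, 70 mm wide, 170 mm tall, origin at the centre of its underside; bystander
- jar: glass jar with white lid, 72 mm wide, 80 mm tall, origin at the centre of its underside; bystander
- spatula: spatula about 150 mm long lying on the table; bystander
There are look-alikes about, which are no part of the job. Leave any green look-alike of the model4 alone. What is shaped like the model2 but purple is not meant.

How it is judged:
On the way, in this order (a step that is already met when the one before it is completed fails the run):
1. the machine's lever is all the way over (off) (value of joint lever above 0.8 rad), for 0.2 s.
2. the tote is hooked in the upper slots, fully down and latched (x of tote_back in the frame of seat between -0.006 and 0.004 m and y of tote_back in the frame of seat between -0.008 and 0.008 m and z of tote_back in the frame of seat between -0.004 and 0.0035 m and angle between the x axis of tote and the x axis of upright, either way round below 0.09 rad and angle between tote's own z axis and vertical below 0.08 rad and value of joint latch below 0.0025 m), for 0.3 s.
3. every model present lies in the tote, still hung and latched (all of step 2 and x of model1 in the frame of tote between -0.108 and 0.108 m and y of model1 in the frame of tote between -0.1 and 0.1 m and z of model1 in the frame of tote between -0.001 and 0.06 m and linear speed of each of model1, model2, model3, model4, model5, model6 below 0.03 m/s and x of model2 in the frame of tote between -0.108 and 0.108 m and y of model2 in the frame of tote between -0.1 and 0.1 m and z of model2 in the frame of tote between -0.001 and 0.06 m and x of model3 in the frame of tote between -0.108 and 0.108 m and y of model3 in the frame of tote between -0.1 and 0.1 m and z of model3 in the frame of tote between -0.001 and 0.06 m and x of model4 in the frame of tote between -0.108 and 0.108 m and y of model4 in the frame of tote between -0.1 and 0.1 m and z of model4 in the frame of tote between -0.001 and 0.06 m and x of model5 in the frame of tote between -0.108 and 0.108 m and y of model5 in the frame of tote between -0.1 and 0.1 m and z of model5 in the frame of tote between -0.001 and 0.06 m and x of model6 in the frame of tote between -0.108 and 0.108 m and y of model6 in the frame of tote between -0.1 and 0.1 m and z of model6 in the frame of tote between -0.001 and 0.06 m), for 0.3 s.
At the end, for the whole second after the job is handed in: lever past 0.8 rad; tote_back at the seat within 6 mm in x, 8 mm in y, 3.5 mm in height, tote level within 0.08 rad and square within 0.09 rad, latch out (under 2.5 mm); every model present at rest inside the tote (within its outline, under 60 mm above its underside) (all of step 3 and value of joint lever above 0.8 rad); the robot touches nothing.
It fails at once if a model is lifted out of the catch tray while the machine's lever is not yet over (value of joint lever below 0.7 rad and height (world z) of any of model1, model2, model3, model4, model5, model6 above 0.09 m).
It fails at once if a bystander is moved by more than 40 mm or tipped over (distance of any of bottle, jar, spatula from where it was at the start of the episode above 0.04 m or angle between any of bottle, jar's own z axis and vertical above 0.5 rad).
Of model1, model2, model3, model4, model5, model6 only 4 to 6 are there at a start; the rules pass over those that are not, and their reading is None.
At some moment in a run one of model1, model2, model3, model4, model5, model6 may be knocked a few centimetres aside while the robot is not near it.
Once in a run the grip may slacken for a moment while it holds something.
It also fails if it takes over 210 s, if anything falls off the work surface, if the arm or the gripper's body presses on something with over 40 N, if the wrist force passes 120 N, or if a joint passes its speed limit or range.

## Working session

There is one attempt and no reset: what is moved stays moved. The work goes in short steps, Python scripts to look and compute and a tool call to move; the robot and the scene stay as the last step left them, time stands still between calls to the robot, and variables do not carry over. Pictures are saved under pics/ and viewed, at most 14 in all, crops included, and the job is handed in when it is done.

Besides the shell and the picture viewer there is one more tool, called after ">>>" by a JSON object that holds its "api" and its "payload". drive_tool: Moves the arm, as the interface text tells. Its arguments: {"type":"object","properties":{"plan":{"type":"array","items":{"type":"array","items":{"type":"array","items":{"type":"number"}}}},"force":{"type":"number"}},"required":["plan"]}

```bash
mkdir -p pics; ls; cat > h.py <<'E'
import numpy as np, cv2
from scipy.spatial.transform import Rotation as R
from plant import arm, read_camera
def Rm(c):
    a=np.array(c["attitude"],float)
    return a if a.shape==(3,3) else R.from_euler('xyz',a).as_matrix()
def K(c):
    f=240/np.tan(np.radians(c["fovy"])/2); return f
def ray(c,u,v):
    f=K(c); d=np.array([(u-c["cx"])/f,(v-c["cy"])/f]); s=d.copy()
    for _ in range(20): s=d/(1+c["k1"]*(s@s))
    return Rm(c)@np.array([s[0],-s[1],-1.0])
def onz(c,u,v,z):
    d=ray(c,u,v); p=np.array(c["xyz"]); return p+d*(z-p[2])/d[2]
def proj(c,P):
    q=Rm(c).T@(np.array(P)-np.array(c["xyz"])); s=np.array([q[0],-q[1]])/-q[2]
    s=s*(1+c["k1"]*(s@s)); return s*K(c)+[c["cx"],c["cy"]]
def save(c,n): cv2.imwrite(f"pics/{n}.png",c["color"][:,:,::-1])
def tri(c1,p1,c2,p2):
    a,b=np.array(c1["xyz"]),np.array(c2["xyz"]); d,e=ray(c1,*p1),ray(c2,*p2)
    t=np.linalg.lstsq(np.stack([d,-e],1),b-a,rcond=None)[0]
    x,y=a+t[0]*d,b+t[1]*e; return (x+y)/2,np.linalg.norm(x-y)
def dump(c,n):
    import pickle; pickle.dump(c,open(f"pics/{n}.pkl","wb"))
def load(n):
    import pickle; return pickle.load(open(f"pics/{n}.pkl","rb"))
E
python3 - <<'E'
from h import *
for n in ["side","top","wrist"]:
    c=read_camera(n); save(c,n+"0"); dump(c,n+"0"); print(n,{k:v for k,v in c.items() if k!="color"})
print(arm.observe())
E
```

```text
pics
side {'fovy': 44.29010731692443, 'cx': 318.23865834344497, 'cy': 234.67278347810594, 'k1': 0.041330930401354056, 'xyz': array([0.21426964, 0.95027269, 1.16923108]), 'attitude': array([ 0.80591983, -0.01805178, -2.82933113])}
top {'fovy': 49.951853857924846, 'cx': 325.11349165083374, 'cy': 233.7094719502896, 'k1': -0.15316449748050334, 'xyz': array([ 0.27882327, -0.11827174,  1.32215921]), 'attitude': array([ 2.15434950e-01,  3.32732490e-05, -1.57011086e+00])}
wrist {'fovy': 65.96477242482568, 'cx': 311.65616146430585, 'cy': 247.3017670048495, 'k1': -0.049613201501971065, 'xyz': array([ 0.27287199, -0.56660833,  0.38343716]), 'attitude': array([-0.28394907,  0.00221509, -1.23679431])}
{'time_s': 0.15, 'joint_positions': array([ 1.27181739,  0.68974422, -0.194535  ,  1.56605021,  0.15729054,
        0.90248502, -0.21505769]), 'qd': array([-7.24928613e-05, -2.41414599e-03, -4.94674575e-04, -4.30763884e-03,
       -7.35620115e-04,  5.33096212e-04, -5.89773514e-04]), 'tau': array([-1.96734727e-03, -5.27859521e+01, -1.26860440e+00, -1.53585684e+01,
       -5.24889305e-02,  3.88302797e-03,  1.32702744e-04]), 'tcp_pos': array([ 0.20401031, -0.59032817,  0.26313847]), 'tool_rot': array([-3.14029667e+00,  8.43808637e-05,  3.32879903e-01]), 'ft_force': array([-0.45232146,  0.78693289,  0.85717991]), 'torque': array([-0.01667776, -0.01477725, -0.05356558]), 'grasp_force': 0.0, 'grip_width': 0.0881761140749451}
```

View pics/top0.png

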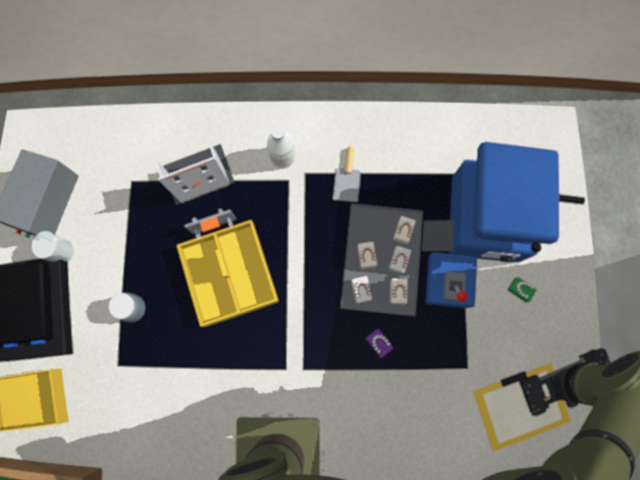

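View pics/side0.png

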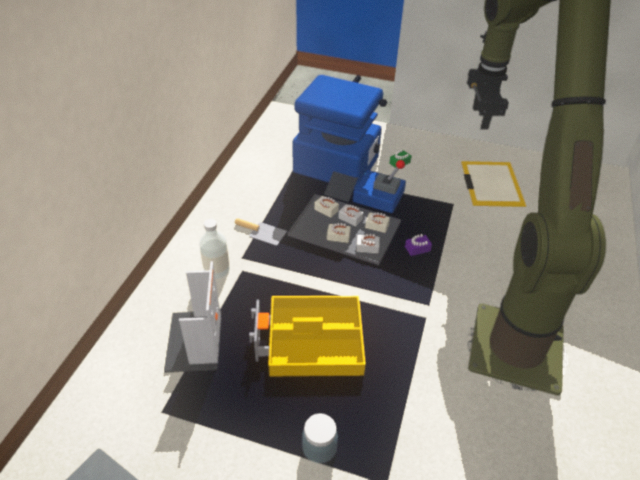

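The top view shows the tote at about (228,272), the upright at (195,175) and the tray with five models at (405,230), (367,255), (400,260), (361,290) and (399,291). The red lever ball is at (461,295); the decoys are purple (379,342) and green (521,289). The side view agrees: ball near (400,163), upright (205,320), tote (317,335).

```bash
cat >> h.py <<'E'
def comps(mask,amin=20):
    n,l,s,ce=cv2.connectedComponentsWithStats(mask.astype(np.uint8))
    return [(int(s[i,4]),ce[i].round(1).tolist(),s[i,:4].tolist()) for i in range(1,n) if s[i,4]>=amin]
def hsv(c): return cv2.cvtColor(c["color"],cv2.COLOR_RGB2HSV)
def hm(c,h0,h1,s0=100,v0=60):
    h=hsv(c); m=(h[...,1]>=s0)&(h[...,2]>=v0)
    return m&((h[...,0]>=h0)&(h[...,0]<=h1) if h0<=h1 else ((h[...,0]>=h0)|(h[...,0]<=h1)))
def quad(mask):
    cs,_=cv2.findContours(mask.astype(np.uint8),cv2.RETR_EXTERNAL,cv2.CHAIN_APPROX_NONE)
    k=max(cs,key=cv2.contourArea); return cv2.minAreaRect(k),k
E
python3 - <<'E'
from h import *
t,s=load("top0"),load("side0")
for n,c in(("top",t),("side",s)):
    print(n,"red",comps(hm(c,174,4,130,70),8)); print(n,"orange",comps(hm(c,5,14,150,90),5)); print(n,"yellow",comps(hm(c,20,32,150,60),200))
big=np.hstack([cv2.resize(t["color"][135:340,110:290],None,fx=2.2,fy=2.2,interpolation=cv2.INTER_CUBIC),cv2.resize(t["color"][135:340,325:505],None,fx=2.2,fy=2.2,interpolation=cv2.INTER_CUBIC)])
print(big.shape); cv2.imwrite("pics/crop1.png",big[:,:,::-1])
E
```

```text
top red [(12, [18.5, 231.0], [17, 230, 4, 3]), (80, [461.5, 295.8], [457, 291, 10, 10])]
top orange [(5, [197.6, 183.6], [196, 183, 4, 2]), (187, [209.6, 224.5], [200, 218, 20, 14])]
top yellow [(7187, [226.4, 273.3], [176, 220, 103, 107]), (3446, [31.7, 399.9], [0, 370, 68, 61]), (837, [511.1, 418.8], [475, 382, 94, 68])]
side red [(46, [400.1, 164.0], [397, 161, 8, 7])]
side orange [(80, [263.8, 321.4], [258, 312, 12, 18]), (5, [216.0, 316.0], [216, 314, 1, 5])]
side yellow [(535, [495.1, 187.2], [462, 162, 63, 44]), (7605, [315.5, 336.3], [267, 295, 99, 82])]
(451, 792, 3)
```

View pics/crop1.png

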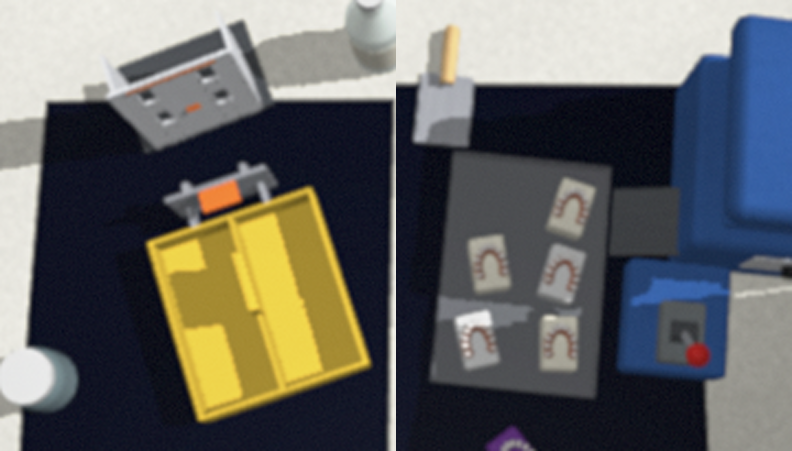

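The crop shows the tote rim corners clearly, the upright's four face corners, the tray corners, and the ball at (698,355) in the crop.

```bash
python3 - <<'E'
from h import *
t,s=load("top0"),load("side0")
L=lambda p:(p[0]/2.2+110,p[1]/2.2+135); Rr=lambda p:((p[0]-396)/2.2+325,p[1]/2.2+135)
# tote rim
cs=np.array([onz(t,*L(p),.045) for p in [(147,242),(313,187),(370,367),(200,421)]])
print("tote rim",cs.round(3).tolist(),"edges",[np.linalg.norm(cs[i]-cs[(i+1)%4]).round(3) for i in range(4)],"c",cs.mean(0).round(4),
 "yaw",[np.degrees(np.arctan2(*(a[:2][::-1]))).round(1) for a in(cs[0]-cs[3],cs[1]-cs[2],)], np.degrees(np.arctan2(*((cs[0]-cs[1])[:2][::-1]))).round(1)-90,np.degrees(np.arctan2(*((cs[3]-cs[2])[:2][::-1]))).round(1)-90)
pt=np.array([onz(t,*L(p),z) for p,z in[((108,94),.2),((240,51),.2),((148,152),0),((272,103),0)]])
print("upright",pt.round(4).tolist(),[np.degrees(np.arctan2(*((pt[i]-pt[i+1])[:2][::-1]))).round(1)-90 for i in(0,2)],np.linalg.norm(pt[0]-pt[1]),np.linalg.norm(pt[2]-pt[3]))
print("orange pad",tri(t,(209.6,224.5),s,(263.8,321.4)), onz(t,209.6,224.5,.078))
tr=np.array([onz(t,*Rr(p),.012) for p in[(455,152),(613,165),(597,398),(431,383)]])
print("tray",tr.round(4).tolist(),[np.linalg.norm(tr[i]-tr[(i+1)%4]).round(3) for i in range(4)],tr.mean(0),[np.degrees(np.arctan2(*(a[:2][::-1]))).round(1) for a in(tr[0]-tr[3],tr[1]-tr[2])])
print("ball",tri(t,(461.5,295.8),s,(400.1,164)))
m=(hsv(t)[...,2]>125)&(hsv(t)[...,1]<90); reg=np.zeros_like(m); reg[205:316,343:424]=1
for a in comps(m&reg,60): print(a,onz(t,*a[1],.03).round(3))
E
```

```text
tote rim [[0.528, 0.261, 0.045], [0.594, 0.068, 0.045], [0.386, -0.002, 0.045], [0.323, 0.189, 0.045]] edges [np.float64(0.204), np.float64(0.22), np.float64(0.201), np.float64(0.217)] c [0.4579 0.1293 0.045 ] yaw [np.float64(19.4), np.float64(18.7)] 18.799999999999997 18.0
upright [[0.6575, 0.2685, 0.2], [0.7042, 0.1288, 0.2], [0.6497, 0.2808, 0.0], [0.7116, 0.1294, 0.0]] [np.float64(18.5), np.float64(22.299999999999997)] 0.1472354014668143 0.1635448881876504
orange pad (array([0.57693268, 0.17282169, 0.07015426]), np.float64(0.001172440246423452)) [0.57446866 0.17090809 0.078     ]
tray [[0.6456, -0.1884, 0.012], [0.6299, -0.3786, 0.012], [0.3522, -0.3497, 0.012], [0.3703, -0.1581, 0.012]] [np.float64(0.191), np.float64(0.279), np.float64(0.192), np.float64(0.277)] [ 0.49949512 -0.26871653  0.012     ] [np.float64(-6.3), np.float64(-6.0)]
ball (array([ 0.39178167, -0.43448337,  0.13922388]), np.float64(0.002658296859548469))
(346, [404.3, 228.8], [394, 216, 21, 26]) [ 0.575 -0.322  0.03 ]
(361, [366.8, 254.3], [358, 242, 19, 26]) [ 0.508 -0.224  0.03 ]
(344, [400.1, 258.9], [390, 246, 21, 27]) [ 0.496 -0.309  0.03 ]
(550, [362.0, 284.8], [346, 271, 38, 32]) [ 0.43  -0.211  0.03 ]
(388, [398.6, 290.0], [391, 277, 17, 26]) [ 0.417 -0.303  0.03 ]
```

Checks pass: tote edges 0.20/0.22 m, tray 0.19/0.28 m, ball 0.139 m high about 78 mm from the pivot. Machine yaw is -6.1°. I'll throw the lever first.

>>> {"api": "drive_tool", "payload": {"plan": [[[36, 39, 0, -6.3, 0], [36, 39, 0, -6.3, 0], [35, 40, 0, -6.3, 0], [35, 39, 0, -6.3, 0], [0, 0, -42, 0, 0], [0, 0, -42, 0, 0], [0, 0, -39, 0, 0], [0, 0, 0, 0, 0]]], "force": 25}}

```text
time_s: 1.15
tcp_pos: [0.3449, -0.432, 0.1384]
tool_rot: [-3.137, 0.005, -0.107]
ft_force: [-0.2, 0.2, 0.5]
grip_width: 0.0102
grasp_force: 0.0
```

>>> {"api": "drive_tool", "payload": {"plan": [[[14, -1.5, 0, 0, 0], [14, -1.5, 0, 0, 0], [14, -1.5, 0, 0, 0], [14, -1.5, 0, 0, 0], [10, -1, 0, 0, 0], [10, -1, 0, 0, 0], [8, -1, 0, 0, 0], [0, 0, 0, 0, 0]]]}}

```text
time_s: 2.15
tcp_pos: [0.431, -0.4428, 0.1406]
tool_rot: [3.141, -0.001, -0.106]
ft_force: [0.4, -0.3, 0.3]
grip_width: 0.0004
grasp_force: 0.0
```

```bash
python3 - <<'E'
from h import *
t,s=read_camera("top"),read_camera("side")
a,b=comps(hm(t,174,4,130,70),8),comps(hm(s,174,4,130,70),8); print(a,b)
print(tri(t,a[-1][1],s,b[-1][1])); print(arm.observe()["ft_force"])
E
```

```text
[(11, [18.4, 230.9], [17, 230, 4, 3])] []Traceback (most recent call last):
  File "<stdin>", line 4, in <module>
IndexError: list index out of range
```

>>> {"api": "drive_tool", "payload": {"plan": [[[5, -0.5, 0, 0, 0], [5, -0.5, 0, 0, 0], [4, -0.5, 0, 0, 0], [0, 0, 0, 0, 0]]]}}

```text
time_s: 2.75
tcp_pos: [0.4378, -0.4438, 0.1401]
tool_rot: [-3.139, 0.013, -0.109]
ft_force: [-11.9, 2.2, 6.5]
grip_width: 0.0005
grasp_force: 6.9
```

```bash
python3 - <<'E'
from h import *
w=read_camera("wrist"); save(w,"w1"); print(comps(hm(w,174,4,130,70),8)); print({k:v for k,v in w.items() if k in("xyz","attitude")})
E
```

```text
[(4157, [299.0, 279.0], [264, 243, 72, 74])]
{'xyz': array([ 0.51164428, -0.45200373,  0.25969125]), 'attitude': array([-0.29664991,  0.00344927, -1.67917803])}
```

View pics/w1.png

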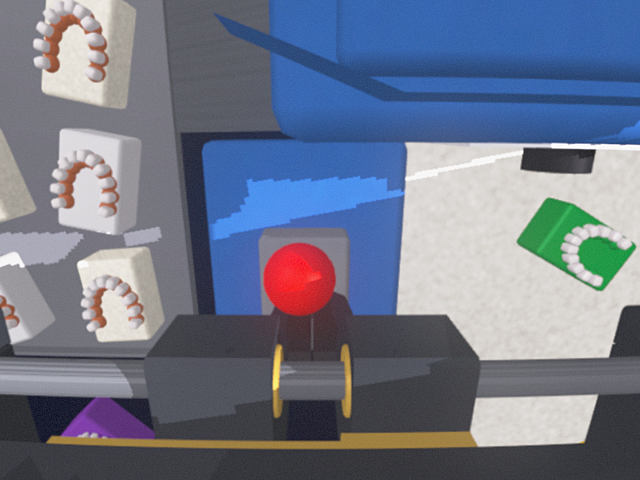

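The ball sits fully forward in the wrist picture, at (299,279) beyond the closed fingers, and the arm met the end stop at 12 N. I'll back off and go up to view the tote and upright.

>>> {"api": "drive_tool", "payload": {"plan": [[[-25, 3, 0, 0, 0], [-30, 3, 0, 0, 0], [0, 0, 50, 0, 88], [0, 0, 60, 0, 88], [0, 20, 60, 0, 88], [0, 50, 50, 0, 88], [10, 55, 50, 0, 88], [15, 55, 10, 0, 88], [15, 55, 0, 0, 88], [15, 55, 0, 0, 88], [15, 55, 0, 5, 88], [15, 55, 0, 5, 88]]]}}

```text
time_s: 4.3
tcp_pos: [0.4732, -0.0513, 0.4064]
tool_rot: [3.142, -0.002, 0.07]
ft_force: [1.1, -0.1, -0.1]
grip_width: 0.0881
grasp_force: 0.0
```

>>> {"api": "drive_tool", "payload": {"plan": [[[15, 55, 0, 5, 88], [15, 55, 0, 5, 88], [15, 50, 0, 5, 88], [15, 40, 0, 0, 88], [0, 0, 0, 0, 88], [0, 0, 0, 0, 88]]]}}

```text
time_s: 5.05
tcp_pos: [0.5325, 0.1458, 0.4058]
tool_rot: [3.141, 0.0, 0.329]
ft_force: [0.2, -0.0, -0.1]
grip_width: 0.088
grasp_force: 0.0
```

```bash
python3 - <<'E'
from h import *
w=read_camera("wrist"); save(w,"w2"); dump(w,"w2")
t,s=read_camera("top"),read_camera("side"); dump(t,"top1"); dump(s,"side1")
a,b=comps(hm(t,174,4,130,70),8),comps(hm(s,174,4,130,70),8); print(a,b)
print(tri(t,a[-1][1],s,b[-1][1])); print(arm.observe()["tcp_pos"],arm.observe()["tool_rot"],w["xyz"])
E
```

```text
[(10, [18.2, 231.0], [17, 230, 4, 3]), (75, [463.2, 265.8], [459, 261, 9, 11])] [(55, [376.4, 158.3], [373, 154, 8, 9])]
(array([ 0.46332118, -0.44284236,  0.13605201]), np.float64(0.003957936820432302))
[0.53253576 0.14486903 0.40610054] [3.14062236e+00 4.12725415e-05 3.26728168e-01] [0.60144467 0.16936653 0.52626843]
```

View pics/w2.png

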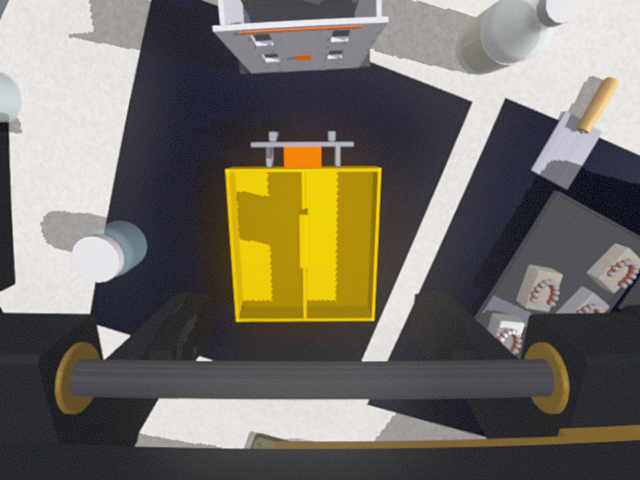

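The wrist picture shows the tote rim corners near (225,168), (381,167), (375,321) and (237,321), the back plate at y≈145, and the upright's face with four slots. The lever ball moved 71 mm (≈1 rad), so it is off. I'll zoom in on the upright.

```bash
python3 - <<'E'
from h import *
w=load("w2")
m=hm(w,20,32,150,60); m[330:]=0; _,k=quad(m)
hull=cv2.convexHull(k); ap=cv2.approxPolyDP(hull,6,True)[:,0]; print(ap.tolist())
cv2.imwrite("pics/crop2.png",cv2.resize(w["color"][5:155,205:400],None,fx=4,fy=4,interpolation=cv2.INTER_CUBIC)[:,:,::-1])
P=np.array([onz(w,*p,.045) for p in ap]);print(P.round(4).tolist())
print("orange",comps(hm(w,5,14,150,90),5))
E
```

```text
[[380, 167], [374, 320], [235, 321], [224, 169]]
[[0.5981, 0.0756, 0.045], [0.3942, 0.0032, 0.045], [0.3276, 0.1926, 0.045], [0.5311, 0.264, 0.045]]
orange [(236, [299.5, 29.1], [240, 25, 122, 9]), (62, [303.3, 57.2], [296, 55, 15, 5]), (78, [300.4, 152.2], [283, 147, 39, 20]), (37, [626.4, 274.9], [619, 266, 13, 19]), (10, [551.3, 289.2], [550, 286, 3, 7]), (10, [549.9, 297.8], [548, 294, 5, 9])]
```

View pics/crop2.png

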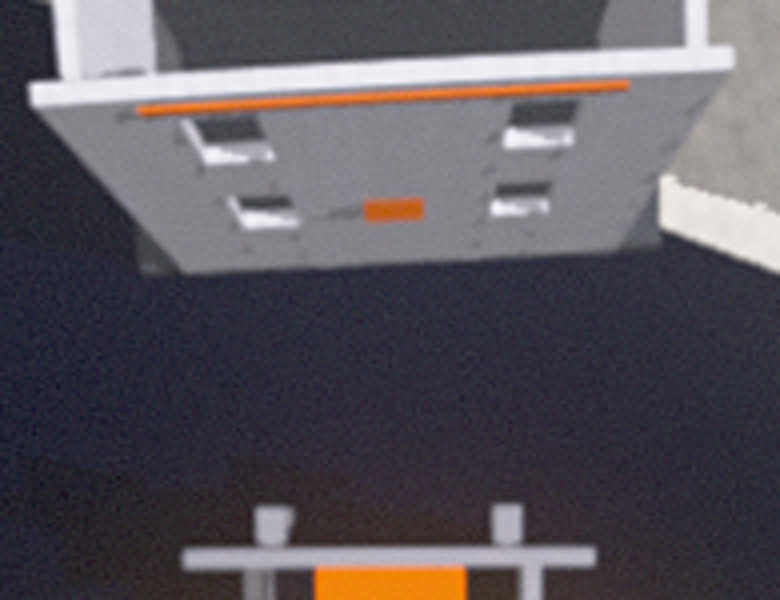

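```bash
python3 - <<'E'
from h import *
w=load("w2"); C=lambda p:(p[0]/4+205,p[1]/4+5)
ang=lambda d:np.degrees(np.arctan2(d[1],d[0])).round(2)
def seg(n,a,b,z):
    A,B=onz(w,*C(a),z),onz(w,*C(b),z); print(n,A.round(4),B.round(4),"mid",((A+B)/2).round(4),"len",np.linalg.norm(A-B).round(4),"yaw",ang(A-B)-90)
seg("up top",(32,107),(733,70),.2); seg("up bot",(180,272),(622,249),0)
seg("plate rear top",(182,548),(597,546),.08)
seg("claw tips",(274,506),(508,505),.073)
seg("upper slots top",(224,118),(543,98),.183) 
seg("upper slots bottom front",(236,161),(540,148),.145)
P=np.array([[0.5981,0.0756],[0.3942,0.0032],[0.3276,0.1926],[0.5311,0.264]])
print("tote",P.mean(0),[np.linalg.norm(P[i]-P[(i+1)%4]).round(4) for i in range(4)],ang(P[0]-P[1]),ang(P[3]-P[2]),ang(P[3]-P[0])-90,ang(P[2]-P[1])-90)
print("latch",onz(w,303.3,57.2,.095))
E
```

```text
up top [0.6557 0.2712 0.2   ] [0.7072 0.1411 0.2   ] mid [0.6814 0.2062 0.2   ] len 0.14 yaw 21.569999999999993
up bot [0.6562 0.2738 0.    ] [0.7098 0.1385 0.    ] mid [0.683  0.2061 0.    ] len 0.1455 yaw 21.629999999999995
plate rear top [0.5761 0.2359 0.08  ] [0.6158 0.1216 0.08  ] mid [0.5959 0.1788 0.08  ] len 0.121 yaw 19.120000000000005
claw tips [0.5959 0.2147 0.073 ] [0.6184 0.1497 0.073 ] mid [0.6071 0.1822 0.073 ] len 0.0688 yaw 19.08
upper slots top [0.6692 0.2374 0.183 ] [0.6944 0.1753 0.183 ] mid [0.6818 0.2064 0.183 ] len 0.0671 yaw 22.099999999999994
upper slots bottom front [0.6687 0.2396 0.145 ] [0.6944 0.173  0.145 ] mid [0.6815 0.2063 0.145 ] len 0.0714 yaw 21.08
tote [0.46275 0.13385] [np.float64(0.2164), np.float64(0.2008), np.float64(0.2157), np.float64(0.2)] 19.55 19.33 19.58 19.370000000000005
latch [0.67968511 0.20543151 0.095     ]
```

Everything agrees: upright width 0.140 and tote 0.216×0.200. The upright's face is at (0.6817, 0.2062) with yaw 21.5°; the tote is at (0.4628, 0.1338) with yaw 19.4°, so its grip point is (0.4817, 0.1404).

>>> {"api": "drive_tool", "payload": {"plan": [[[-26, -2, -50, 0.7, 88], [-25, -2.5, -55, 0, 88], [0, 0, -60, 0, 88], [0, 0, -60, 0, 88], [0, 0, -55, 0, 88], [0, 0, -40, 0, 88], [0, 0, -22, 0, 88], [0, 0, 0, 0, 88]]]}}

```text
time_s: 6.2
tcp_pos: [0.481, 0.141, 0.0629]
tool_rot: [3.141, 0.003, 0.34]
ft_force: [0.2, -0.5, 0.1]
grip_width: 0.0881
grasp_force: 0.0
```

>>> {"api": "drive_tool", "payload": {"plan": [[[0, 0, 0, 0, 40], [0, 0, 0, 0, 0], [0, 0, 0, 0, 0], [0, 0, 0, 0, 0], [0, 0, 0, 0, 0]]], "force": 55}}

```text
time_s: 6.82
tcp_pos: [0.4816, 0.1421, 0.0641]
tool_rot: [3.142, -0.0, 0.341]
ft_force: [0.1, -0.4, -1.0]
grip_width: 0.0399
grasp_force: 0.0
```

>>> {"api": "drive_tool", "payload": {"plan": [[[0, 0, 0, 0, 0], [0, 0, 0, 0, 0], [0, 0, 0, 0, 0]]], "force": 55}}

```text
time_s: 7.2
tcp_pos: [0.4816, 0.1416, 0.0639]
tool_rot: [3.141, 0.0, 0.341]
ft_force: [0.1, -0.2, -0.3]
grip_width: 0.0115
grasp_force: 55.0
```

>>> {"api": "drive_tool", "payload": {"plan": [[[0, 0, 20, 0, 0], [0, 0, 30, 0, 0], [0, 0, 30, 0, 0], [0, 0, 26, 0, 0], [12, 2, 0, 1, 0], [18, 2, 0, 1, 0], [20, 2, 0, 0, 0], [0, 0, 0, 0, 0], [0, 0, 0, 0, 0]]]}}

```text
time_s: 8.32
tcp_pos: [0.5303, 0.1477, 0.1686]
tool_rot: [-3.142, 0.003, 0.377]
ft_force: [-0.1, -0.2, -3.8]
grip_width: 0.0112
grasp_force: 55.0
```

```bash
python3 - <<'E'
from h import *
o=arm.observe(); print(o["tcp_pos"],np.degrees(o["tool_rot"]),o["grip_width"],o["ft_force"],o["torque"])
w=read_camera("wrist"); save(w,"w3"); dump(w,"w3"); s=read_camera("side"); save(s,"s3")
crop=cv2.resize(s["color"][260:400,150:360],None,fx=3.5,fy=3.5,interpolation=cv2.INTER_CUBIC); cv2.imwrite("pics/s3c.png",crop[:,:,::-1])
E
```

```text
[0.53028106 0.14770457 0.16860005] [-179.99564315    0.18601016   21.59055339] 0.011242490103358323 [-0.12734964 -0.21525392 -3.80325781] [ 0.00432996 -0.01003702  0.01734696]
```

View pics/w3.png

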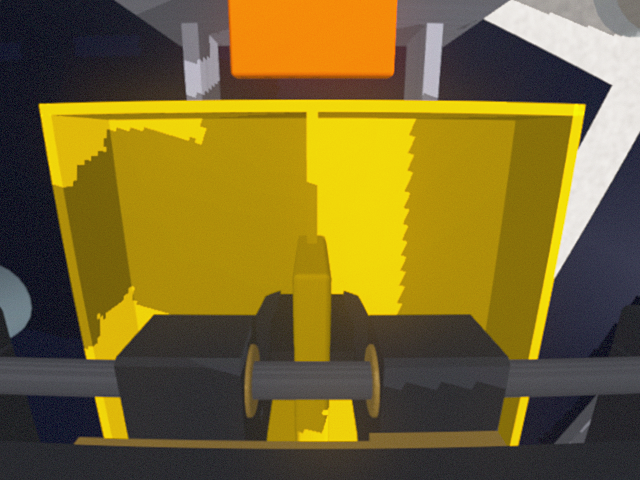

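The tote is held level; its front rim corners are at (40,104) and (585,104). I'll check its actual pose in the hand.

```bash
python3 - <<'E'
from h import *
w=load("w3"); z=.1686-.064+.045
A,B=onz(w,40,103.5,z),onz(w,585,103.5,z); d=A-B; yaw=np.arctan2(d[1],d[0])-np.pi/2
print(A,B,np.linalg.norm(d),np.degrees(yaw)); u=np.array([np.cos(yaw),np.sin(yaw)])
m=((A+B)/2)[:2]; print("grip pt",m-u*.088,"back",m+u*.033)
U=np.radians(21.5);ux=np.array([np.cos(U),np.sin(U)]);uy=np.array([-ux[1],ux[0]]);e=np.array([.6817,.2062])-(m+u*.033); print("to go x,y",e@ux,e@uy)
tc=np.array([.5303,.1477])+u*.121;e=np.array([.6817,.2062])-tc;print("by tcp",e@ux,e@uy)
E
```

```text
[0.57436081 0.27169612 0.1496    ] [0.6476246  0.08720345 0.1496    ] 0.1985072504426577 21.658494085052702
grip pt [0.52920549 0.14697131] back [0.64166291 0.19162921]
to go x,y 0.04259142163036474 -0.0011167262529352805
by tcp 0.041306004507835475 -0.0013935730513524695
```

View pics/s3c.png

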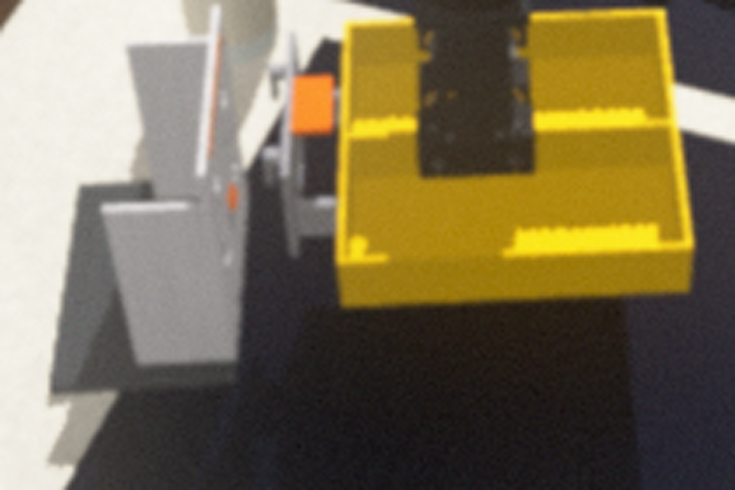

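The side crop shows the tote level with its claws (at crop x≈270) facing the plate. About 42 mm to go along the upright's axis.

>>> {"api": "drive_tool", "payload": {"plan": [[[9.4, 3.4, 0, 0, 0], [9.4, 3.4, 0, 0, 0], [9.4, 3.4, 0, 0, 0], [4.7, 1.7, 0, 0, 0], [0, 0, 0, 0, 0]]]}}

```text
time_s: 9.05
tcp_pos: [0.5648, 0.1601, 0.1698]
tool_rot: [-3.142, -0.0, 0.376]
ft_force: [0.1, -0.0, -3.7]
grip_width: 0.0115
grasp_force: 55.0
```

>>> {"api": "drive_tool", "payload": {"plan": [[[2.4, 0.9, 0, 0, 0], [2.4, 0.9, 0, 0, 0], [1.9, 0.7, 0, 0, 0], [0, 0, 0, 0, 0], [0, 0, 0, 0, 0]]]}}

```text
time_s: 9.68
tcp_pos: [0.5707, 0.1623, 0.1697]
tool_rot: [3.141, 0.001, 0.377]
ft_force: [-1.3, -1.2, -4.0]
grip_width: 0.0118
grasp_force: 55.0
```

>>> {"api": "drive_tool", "payload": {"plan": [[[0.5, 0.2, -4, 0, 0], [0, 0, -4, 0, 0], [0, 0, -3, 0, 0], [0, 0, 0, 0, 0]]]}}

```text
time_s: 10.18
tcp_pos: [0.5703, 0.162, 0.1582]
tool_rot: [3.141, 0.004, 0.376]
ft_force: [-4.6, -2.8, -2.4]
grip_width: 0.0116
grasp_force: 55.0
```

>>> {"api": "drive_tool", "payload": {"plan": [[[0, 0, -3, 0, 0], [0, 0, -3, 0, 0], [0, 0, -3, 0, 0], [0, 0, 0, 0, 0]]]}}

```text
time_s: 10.68
tcp_pos: [0.57, 0.1618, 0.1488]
tool_rot: [3.141, 0.004, 0.376]
ft_force: [-2.5, -1.0, -8.5]
grip_width: 0.0115
grasp_force: 55.0
```

>>> {"api": "drive_tool", "payload": {"plan": [[[0, 0, -2, 0, 0], [0, 0, 0, 0, 0], [0, 0, 0, 0, 0]]]}}

```text
time_s: 11.05
tcp_pos: [0.5705, 0.1621, 0.1471]
tool_rot: [3.141, 0.003, 0.376]
ft_force: [-4.8, -3.5, -8.9]
grip_width: 0.0116
grasp_force: 55.0
```

>>> {"api": "drive_tool", "payload": {"plan": [[[0, 0, -2, 0, 0], [0, 0, 0, 0, 0], [0, 0, 0, 0, 0]]]}}

```text
time_s: 11.42
tcp_pos: [0.5708, 0.1622, 0.1455]
tool_rot: [3.141, 0.002, 0.376]
ft_force: [-6.4, -3.3, -4.6]
grip_width: 0.0118
grasp_force: 55.0
```

>>> {"api": "drive_tool", "payload": {"plan": [[[0, 0, -2, 0, 0], [0, 0, 0, 0, 0], [0, 0, 0, 0, 0]]]}}

```text
time_s: 11.8
tcp_pos: [0.5708, 0.1622, 0.1439]
tool_rot: [3.141, 0.002, 0.376]
ft_force: [-6.6, -2.1, -2.8]
grip_width: 0.0117
grasp_force: 55.0
```

```bash
python3 - <<'E'
from h import *
o=arm.observe(); print(o["tcp_pos"],o["ft_force"],o["torque"])
w=read_camera("wrist"); s=read_camera("side"); dump(w,"w4"); dump(s,"s4")
c=cv2.resize(s["color"][250:360,170:290],None,fx=4.5,fy=4.5,interpolation=cv2.INTER_CUBIC); cv2.imwrite("pics/s4c.png",c[:,:,::-1])
E
```

```text
[0.5708271  0.16223152 0.14387741] [-6.62643391 -2.08220449 -2.79890701] [-0.51668518  1.24462648  0.02191034]
```

View pics/s4c.png

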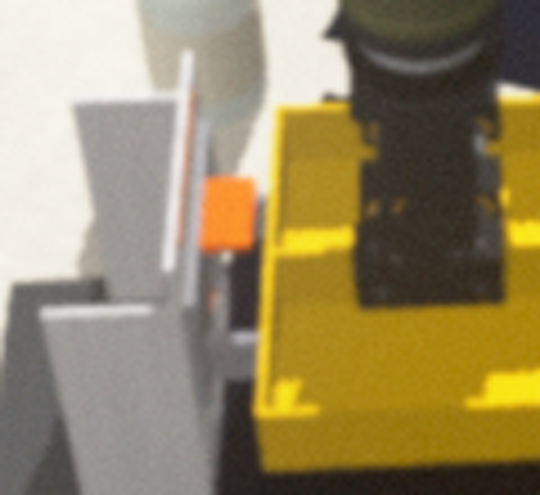

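The crop shows the plate flush on the upright. By grip height it should now be home at z=0.144, so I'll press a bit more and look for the hard stop.

>>> {"api": "drive_tool", "payload": {"plan": [[[0, 0, -1.5, 0, 0], [0, 0, 0, 0, 0], [0, 0, 0, 0, 0]]]}}

```text
time_s: 12.28
tcp_pos: [0.5706, 0.1621, 0.143]
tool_rot: [3.141, 0.002, 0.376]
ft_force: [-9.7, -3.2, 3.2]
grip_width: 0.0118
grasp_force: 55.0
```

>>> {"api": "drive_tool", "payload": {"plan": [[[0, 0, -1.5, 0, 0], [0, 0, 0, 0, 0], [0, 0, 0, 0, 0]]]}}

```text
time_s: 12.65
tcp_pos: [0.5702, 0.162, 0.1416]
tool_rot: [3.141, 0.003, 0.376]
ft_force: [-10.4, -3.6, 4.2]
grip_width: 0.0116
grasp_force: 55.0
```

>>> {"api": "drive_tool", "payload": {"plan": [[[-0.7, -0.3, -2, 0, 0], [0, 0, 0, 0, 0], [0, 0, 0, 0, 0]]]}}

```text
time_s: 13.02
tcp_pos: [0.5696, 0.1617, 0.1396]
tool_rot: [3.141, 0.003, 0.376]
ft_force: [-11.6, -4.8, 4.2]
grip_width: 0.0117
grasp_force: 55.0
```

>>> {"api": "drive_tool", "payload": {"plan": [[[0, 0, -2, 0, 0], [0, 0, 0, 0, 0], [0, 0, 0, 0, 0]]]}}

```text
time_s: 13.4
tcp_pos: [0.5693, 0.1616, 0.1382]
tool_rot: [3.141, 0.003, 0.376]
ft_force: [-11.4, -4.1, 9.7]
grip_width: 0.0116
grasp_force: 55.0
```

```bash
python3 - <<'E'
from h import *
o=arm.observe(); print(o["tcp_pos"],o["ft_force"],o["torque"])
w3,w=load("w3"),read_camera("wrist"); dump(w,"w5")
for n,c in(("w3",w3),("w4",load("w4")),("w5",w)):
    m=hm(c,5,14,150,90); print(n,"pad",comps(m,500)); y=hm(c,20,32,150,60); r=np.where(y[:, 200:290].any(1))[0][0]; print("rim row",[int(np.where(y[:,k])[0][0]) for k in(100,200,400,500)], c["xyz"])
E
```

```text
[0.56927734 0.16157875 0.13823503] [-11.36596345  -4.0551148    9.70703025] [-0.72563186  2.04463057 -0.01433502]
w3 pad [(800, [309.5, 72.4], [229, 25, 167, 55])]
rim row [101, 101, 99, 101] [0.59836033 0.17464213 0.28881846]
w4 pad [(811, [302.6, 74.0], [229, 24, 166, 57])]
rim row [101, 101, 100, 102] [0.63877252 0.18911608 0.264222  ]
w5 pad [(750, [307.6, 78.4], [226, 51, 172, 33])]
rim row [101, 100, 99, 101] [0.6373234  0.18859565 0.258456  ]
```

```bash
python3 - <<'E'
from h import *
for n in("w3","w4","w5"):
    c=load(n); y=hm(c,18,34,130,50)
    for r in(104,106): k=np.where(y[r])[0]; print(n,r,k[0],k[-1],end=' ')
    m=hm(c,5,16,130,80); mm=np.where(m[:90,225:400].sum(1)>60)[0]; kk=np.where(m[mm[-1]-4])[0]; print("pad rows",mm[0],mm[-1],"cols",kk[kk>150][0],kk[kk<450][-1])
w=load("w5"); save(w,"w5")
E
```

```text
w3 104 38 585 w3 106 38 585 pad rows 0 79 cols 231 392
w4 104 38 566 w4 106 38 584 pad rows 0 79 cols 231 392
w5 104 30 590 w5 106 30 591 pad rows 0 83 cols 228 395
```

View pics/w5.png

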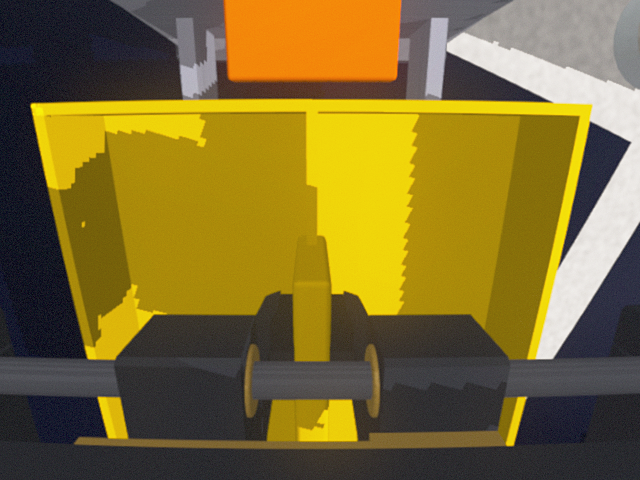

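The rim is now about 3 mm nearer to the camera than before, so the tote has stopped and the pads are sliding on the fin. I'll release, then press on the pad with shut fingers and check.

>>> {"api": "drive_tool", "payload": {"plan": [[[0, 0, 0, 0, 30], [0, 0, 0, 0, 40], [0, 0, 0, 0, 40], [0, 0, 30, 0, 40], [-10, -5, 50, 0, 40], [-20, -10, 50, 0, 40], [-20, -5, 50, 0, 40], [0, 0, 50, 0, 0], [0, 0, 0, 0, 0]]]}}

```text
time_s: 14.58
tcp_pos: [0.5233, 0.1435, 0.3713]
tool_rot: [3.141, -0.011, 0.376]
ft_force: [0.4, -0.6, -0.4]
grip_width: 0.022
grasp_force: 0.0
```

```bash
python3 - <<'E'
from h import *
o=arm.observe(); print(o["tcp_pos"],o["ft_force"],np.degrees(o["tool_rot"][2]))
w=read_camera("wrist"); dump(w,"w6"); save(w,"w6"); 
y=hm(w,20,32,150,60); y[330:]=0; _,k=quad(y); ap=cv2.approxPolyDP(cv2.convexHull(k),6,True)[:,0]; print(ap.tolist())
for z in(.12,.125,.13):
    P=np.array([onz(w,*p,z) for p in ap]); print(z,P[:,:2].round(4).tolist(),[np.linalg.norm(P[i]-P[i-1]).round(4) for i in range(len(P))])
print(comps(hm(w,5,14,150,90),30))
cv2.imwrite("pics/w6c.png",cv2.resize(w["color"][0:150,200:400],None,fx=4,fy=4,interpolation=cv2.INTER_CUBIC)[:,:,::-1])
E
```

```text
[0.5233368  0.14354452 0.37126472] [ 0.37344979 -0.63152719 -0.36989091] 21.55254822570266
[[418, 74], [401, 286], [222, 288], [204, 74]]
0.12 [[0.6864, 0.101], [0.488, 0.0257], [0.4145, 0.2049], [0.6125, 0.2875]] [np.float64(0.2006), np.float64(0.2122), np.float64(0.1937), np.float64(0.2145)]
0.125 [[0.6851, 0.1019], [0.4894, 0.0276], [0.4169, 0.2044], [0.6122, 0.2859]] [np.float64(0.1979), np.float64(0.2093), np.float64(0.1911), np.float64(0.2117)]
0.13 [[0.6838, 0.1028], [0.4908, 0.0295], [0.4192, 0.204], [0.6119, 0.2843]] [np.float64(0.1952), np.float64(0.2065), np.float64(0.1885), np.float64(0.2088)]
[(248, [305.7, 5.7], [244, 5, 136, 3]), (155, [306.5, 45.6], [286, 32, 53, 34]), (59, [327.5, 63.1], [312, 53, 27, 13]), (38, [602.1, 339.9], [595, 331, 13, 18])]
```

View pics/w6.png

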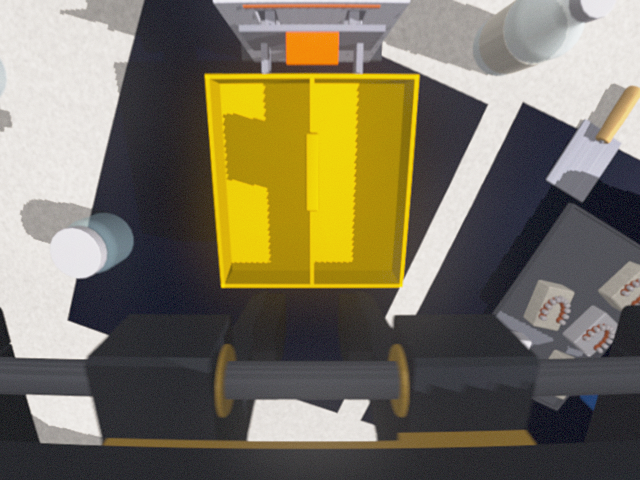

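The tote hangs on the upright by itself, plate against the face at row ≈28. I'll fit its pose from the rim and plate corners.

View pics/w6c.png

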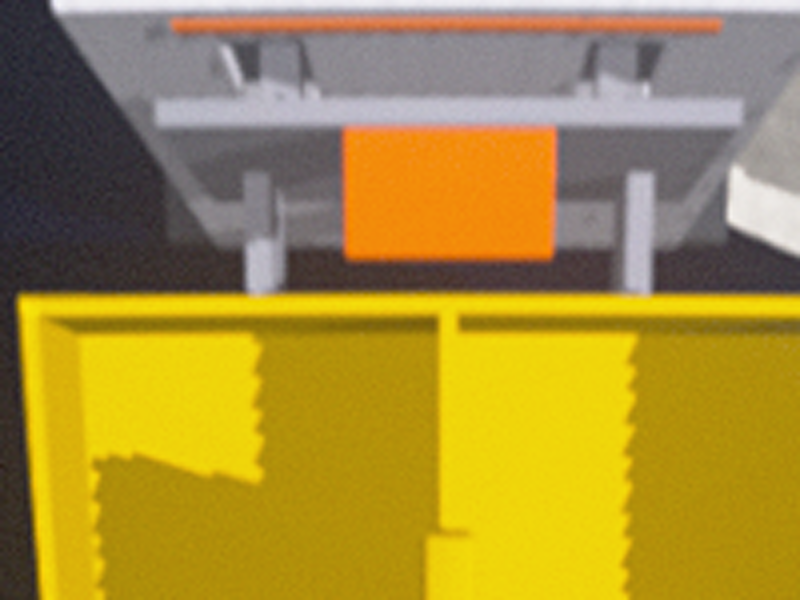

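```bash
cat >> h.py <<'E'
def pnp(c,obj,pix):
    n=[]
    for p in pix:
        d=Rm(c).T@ray(c,*p); n.append([d[0]/-d[2],-d[1]/-d[2]])
    ok,rv,tv=cv2.solvePnP(np.array(obj,float),np.array(n),np.eye(3),None,flags=cv2.SOLVEPNP_SQPNP)
    ok,rv,tv=cv2.solvePnP(np.array(obj,float),np.array(n),np.eye(3),None,rv,tv,True)
    F=np.diag([1,-1,-1.]); Rw=Rm(c)@F@cv2.Rodrigues(rv)[0]; tw=Rm(c)@F@tv[:,0]+np.array(c["xyz"])
    pr=cv2.projectPoints(np.array(obj,float),rv,tv,np.eye(3),None)[0][:,0]
    return Rw,tw,np.abs(pr-np.array(n)).max()*K(c)
E
python3 - <<'E'
from h import *
w=load("w6"); C=lambda a,b:(a/4+200,b/4)
pix=[(418.5,74),(401.5,287.5),(221.5,288.5),(204,74),C(155,98),C(743,98),C(344,261),C(554,259),C(344,126),C(556,126)]
obj=[(.108,-.1,.045),(-.108,-.1,.045),(-.108,.1,.045),(.108,.1,.045),(.141,.06,.08),(.141,-.06,.08),(.11,.022,.078),(.11,-.022,.078),(.136,.022,.078),(.136,-.022,.078)]
r,t,e=pnp(w,obj,pix); print("tote",t.round(4),"err px",e.round(2),"z axis",r[:,2].round(4),"yaw",np.degrees(np.arctan2(r[1,0],r[0,0])),"pitch",np.degrees(np.arcsin(-r[2,0])))
b=t+r@[.141,0,0]; print("back",b.round(4))
# same for upright: top corners + bottom + slots via w2
w=load("w2"); C=lambda a,b:(a/4+205,b/4+5)
pix=[C(32,107),C(733,70),C(180,272),C(622,249)]; obj=[(0,.07,.2),(0,-.07,.2),(0,.07,0),(0,-.07,0)]
r,t,e=pnp(w,obj,pix); print("upr",t.round(4),e.round(2),r[:,2].round(3),np.degrees(np.arctan2(r[1,0],r[0,0])))
E
```

```text
tote [0.5503 0.1547 0.0732] err px 1.03 z axis [-0.0299 -0.0278  0.9992] yaw 21.668961871137082 pitch -2.178064562635567
back [0.6812 0.2068 0.0786]
upr [0.6827 0.206  0.0025] 1.88 [-0.009 -0.     1.   ] 21.546900587815742
```

tote_back measures (0.681, 0.207, 0.079) against the seat (0.682, 0.206, 0.080), with 2° of sag, so it looks home. I'll press on the pad to be sure.

>>> {"api": "drive_tool", "payload": {"plan": [[[35, 14, 0, 0, 0], [35, 14, 0, 0, 0], [35, 14, 0, 0, 0], [32, 12, 0, 0, 0], [0, 0, -45, 0, 0], [0, 0, -50, 0, 0], [0, 0, -50, 0, 0], [0, 0, -30, 0, 0], [0, 0, -8, 0, 0], [0, 0, 0, 0, 0]]]}}

```text
time_s: 15.88
tcp_pos: [0.6571, 0.1961, 0.1828]
tool_rot: [3.141, 0.002, 0.377]
ft_force: [0.6, 0.4, 0.4]
grip_width: 0.0003
grasp_force: 0.0
```

>>> {"api": "drive_tool", "payload": {"plan": [[[0, 0, -4, 0, 0], [0, 0, -4, 0, 0], [0, 0, -2, 0, 0], [0, 0, 0, 0, 0], [0, 0, 0, 0, 0]]]}}

```text
time_s: 16.5
tcp_pos: [0.6575, 0.1964, 0.1817]
tool_rot: [3.14, -0.002, 0.376]
ft_force: [-17.6, -6.4, 47.8]
grip_width: 0.0005
grasp_force: 24.1
```

The press met a hard stop at 48 N with the pad top at z≈0.157, against 0.158 expected, so it is home. Now over to the tray.

>>> {"api": "drive_tool", "payload": {"plan": [[[0, 0, 40, 0, 0], [0, 0, 60, 0, 0], [-10, -20, 60, -2.5, 60], [-22, -47, 30, -2.5, 60], [-22, -47, 0, -3, 60], [-22, -47, 0, -3, 60], [-22, -47, 0, -3, 60], [-22, -47, 0, -3, 60], [-22, -47, 0, -3, 60], [-22, -47, 0, -3, 60], [-22, -47, 0, -3, 60], [-22, -47, 0, -1.5, 60]]]}}

```text
time_s: 18.0
tcp_pos: [0.4494, -0.2476, 0.3619]
tool_rot: [3.142, 0.0, -0.104]
ft_force: [1.0, -0.5, 0.5]
grip_width: 0.0601
grasp_force: 0.0
```

>>> {"api": "drive_tool", "payload": {"plan": [[[-10, -50, 0, 0, 60], [0, -10, 0, 0, 60], [0, 0, 0, 0, 60], [0, 0, 0, 0, 60]]]}}

```text
time_s: 18.5
tcp_pos: [0.441, -0.3042, 0.3622]
tool_rot: [-3.14, 0.0, -0.1]
ft_force: [0.2, -0.4, 0.4]
grip_width: 0.0599
grasp_force: 0.0
```

```bash
python3 - <<'E'
from h import *
o=arm.observe(); print(o["tcp_pos"],np.degrees(o["tool_rot"][2]),o["joint_positions"].round(2))
w=read_camera("wrist"); dump(w,"w7"); save(w,"w7"); s=read_camera("side"); print(comps(hm(s,5,14,150,90),3))
E
```

```text
[ 0.44095651 -0.30420165  0.36220193] -5.754855274535223 [ 0.62  0.46 -0.15  1.7   0.08  1.   -1.24]
[(3, [219.0, 290.0], [218, 290, 3, 1]), (44, [223.2, 301.9], [216, 291, 12, 15]), (10, [217.0, 296.5], [217, 292, 1, 10])]
```

View pics/w7.png

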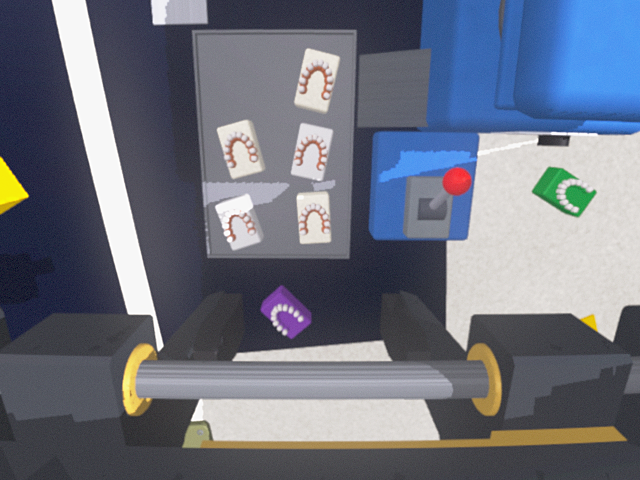

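Five models in the tray at (317,80), (240,150), (313,152), (239,221) and (314,218); the purple one at (286,312) and the green one are outside.

```bash
cat >> h.py <<'E'
def models(c,box,thr=165,z=.033):
    x0,y0,x1,y1=box; v=hsv(c)[...,2]>thr; m=np.zeros_like(v); m[y0:y1,x0:x1]=v[y0:y1,x0:x1]
    m=cv2.morphologyEx(m.astype(np.uint8),cv2.MORPH_CLOSE,np.ones((7,7))); m=cv2.morphologyEx(m,cv2.MORPH_OPEN,np.ones((5,5)))
    out=[]
    for k in cv2.findContours(m,cv2.RETR_EXTERNAL,cv2.CHAIN_APPROX_NONE)[0]:
        if cv2.contourArea(k)<500: continue
        W=np.array([onz(c,*p,z)[:2] for p in k[:,0]],np.float32)*1000
        (cx,cy),(a,b),t=cv2.minAreaRect(W); 
        if a<b: a,b,t=b,a,t+90
        t=(t+90)%180-90; out.append((round(cx),round(cy),round(a),round(b),round(t,1)))
    return out
E
python3 - <<'E'
from h import *
w=load("w7")
for thr in(150,165,180): print(thr,models(w,(208,32,352,256),thr))
h=hsv(w); print([h[y,x].tolist() for x,y in[(245,190),(322,184),(300,152),(333,75),(255,150),(252,230)]])
E
```

```text
150 [(460, -308, 146, 52, -1.4), (469, -223, 145, 100, 16.4), (577, -322, 64, 41, -19.4)]
165 [(461, -307, 145, 51, -2.5), (469, -223, 145, 98, 16.5), (577, -322, 63, 40, -18.9)]
180 [(460, -307, 144, 49, -3.7), (469, -223, 145, 98, 16.5), (578, -322, 61, 40, -19.2)]
[[126, 21, 192], [120, 16, 191], [2, 36, 196], [19, 12, 233], [178, 22, 174], [168, 12, 216]]
```

```bash
sed -i 's/v=hsv(c)\[...,2\]>thr;/g=cv2.GaussianBlur(c["color"],(5,5),0).astype(int); v=(g.max(-1)>thr)\&(g[...,0]>g[...,2]+1);/' h.py
python3 - <<'E'
from h import *
w=load("w7")
for thr in(150,165): print(thr,models(w,(208,32,352,256),thr))
E
```

```text
150 [(421, -209, 42, 35, -75.3), (420, -304, 66, 41, -2.0), (499, -308, 40, 39, -6.4), (511, -226, 63, 44, 8.5), (577, -322, 64, 41, -19.4)]
165 [(421, -303, 65, 40, -1.7), (500, -308, 40, 39, -16.3), (512, -225, 62, 43, 8.6), (578, -322, 63, 40, -19.4)]
```

```bash
python3 - <<'E'
from h import *
w=load("w7"); g=cv2.GaussianBlur(w["color"],(5,5),0)
print([g[y,x].tolist() for x,y in[(245,190),(322,184),(300,140),(326,140),(318,172),(230,207),(252,230),(235,243)]])
E
sed -i 's/g\[...,2\]+1)/g[...,2]+off)/; s/def models(c,box,thr=165,z=.033)/def models(c,box,thr=165,z=.033,off=1)/' h.py
python3 - <<'E'
from h import *
w=load("w7")
for off in(-4,-7,-10): print(off,models(w,(208,32,352,256),160,off=off))
E
```

```text
[[179, 178, 192], [177, 176, 191], [223, 215, 218], [225, 222, 226], [219, 217, 221], [247, 247, 247], [208, 188, 187], [219, 217, 221]]
-4 [(423, -210, 62, 45, 9.1), (421, -303, 66, 41, -3.1), (499, -309, 60, 40, -18.0), (511, -225, 63, 44, 8.5), (578, -322, 63, 41, -19.4)]
-7 [(423, -210, 65, 47, 8.9), (421, -303, 67, 41, -3.1), (500, -309, 63, 41, -17.7), (511, -225, 63, 44, 8.5), (578, -322, 63, 41, -19.4)]
-10 [(424, -210, 66, 48, 8.9), (421, -303, 67, 41, -3.1), (499, -309, 63, 41, -17.7), (511, -225, 64, 44, 8.5), (578, -322, 63, 41, -19.4)]
```

Model poses (mm, deg): A(578,-322,-19), B(511,-223,8.5), C(499,-309,-18), D(422,-208,9), E(419,-303,-3); sizes match 62×40. I'll start with C.

>>> {"api": "drive_tool", "payload": {"plan": [[[29, -2, -40, -6, 58], [29, -3, -60, -6, 58], [0, 0, -60, 0, 58], [0, 0, -60, 0, 58], [0, 0, -50, 0, 58], [0, 0, -35, 0, 58], [0, 0, -15, 0, 58], [0, 0, 0, 0, 58], [0, 0, 0, 0, 30], [0, 0, 0, 0, 30], [0, 0, 0, 0, 30], [0, 0, 0, 0, 30]]], "force": 30}}

```text
time_s: 20.1
tcp_pos: [0.4973, -0.3113, 0.0477]
tool_rot: [3.141, -0.003, -0.313]
ft_force: [-0.8, 0.1, 7.5]
grip_width: 0.0393
grasp_force: 30.0
```

>>> {"api": "drive_tool", "payload": {"plan": [[[0, 0, 20, 0, 30], [0, 0, 40, 0, 30], [0, 0, 0, 0, 30]]]}}

```text
time_s: 20.48
tcp_pos: [0.4981, -0.3123, 0.1099]
tool_rot: [3.14, -0.006, -0.313]
ft_force: [0.3, 0.2, -1.7]
grip_width: 0.0397
grasp_force: 30.0
```

>>> {"api": "drive_tool", "payload": {"plan": [[[0, 0, 55, 0, 30], [0, 20, 55, 0, 30], [12, 40, 30, 4.4, 30], [12, 47, 0, 4.4, 30], [12, 47, 0, 4.4, 30], [12, 47, 0, 4.4, 30], [13, 47, 0, 4.4, 30], [13, 47, 0, 4.4, 30], [13, 47, 0, 4.4, 30], [13, 47, 0, 4.4, 30], [13, 48, 0, 4.3, 30], [0, 0, 0, 0, 30]]]}}

```text
time_s: 21.98
tcp_pos: [0.6088, 0.1323, 0.2459]
tool_rot: [-3.137, -0.001, 0.385]
ft_force: [-0.3, 0.1, -1.1]
grip_width: 0.0399
grasp_force: 30.0
```

>>> {"api": "drive_tool", "payload": {"plan": [[[0, 0, -40, 0, 30], [0, 0, -40, 0, 30], [0, 0, 0, 0, 30]]]}}

```text
time_s: 22.35
tcp_pos: [0.6066, 0.124, 0.1634]
tool_rot: [3.141, 0.008, 0.375]
ft_force: [-0.2, -0.2, -1.3]
grip_width: 0.0396
grasp_force: 30.0
```

>>> {"api": "drive_tool", "payload": {"plan": [[[0, 0, -18, 0, 30], [0, 0, -14, 0, 30], [0, 0, 0, 0, 30], [0, 0, 0, 0, 48], [0, 0, 0, 0, 48], [0, 0, 50, 0, 48], [0, 0, 60, 0, 48], [0, 0, 50, 0, 48], [0, 0, 0, 0, 58]]]}}

```text
time_s: 23.48
tcp_pos: [0.6119, 0.1269, 0.2995]
tool_rot: [3.14, -0.011, 0.376]
ft_force: [0.4, 0.6, -0.6]
grip_width: 0.0561
grasp_force: 0.0
```

```bash
python3 - <<'E'
from h import *
o=arm.observe(); print(o["tcp_pos"],np.degrees(o["tool_rot"][2]))
t=read_camera("top"); w=read_camera("wrist"); dump(t,"t8"); dump(w,"w8")
print([a for a in comps((hsv(w)[...,2]>150)&(hsv(w)[...,1]<70),300)])
print(models(t,(340,200,425,316),125,off=-3))
E
```

```text
[0.61187948 0.12691149 0.29947061] 21.548007810766915
[(76633, [362.5, 104.0], [0, 0, 640, 346]), (1954, [251.9, 116.1], [151, 102, 180, 53]), (1611, [311.8, 208.4], [288, 190, 48, 44]), (1445, [311.7, 245.6], [289, 219, 46, 45]), (1343, [356.7, 419.9], [331, 399, 53, 43])]
[]
```

>>> {"api": "drive_tool", "payload": {"plan": [[[-10, -25, 20, 0, 58], [-18, -45, 20, -3, 58], [-18, -45, 20, -3, 58], [-18, -45, 0, -3, 58], [-18, -45, 0, -3, 58], [-18, -45, 0, -3, 58], [-18, -45, 0, -3, 58], [-18, -45, 0, -3, 58], [-18, -45, 0, -3, 58], [-18, -45, 0, -3, 58], [0, 0, 0, -3, 58], [0, 0, 0, 0, 58]]]}}

```text
time_s: 25.08
tcp_pos: [0.4364, -0.3038, 0.3526]
tool_rot: [-3.14, 0.003, -0.147]
ft_force: [-0.2, 0.3, 0.3]
grip_width: 0.0581
grasp_force: 0.0
```

```bash
cat > look.py <<'E'
from h import *
import sys
o=arm.observe(); print(o["tcp_pos"].round(4),np.degrees(o["tool_rot"][2]).round(1)); w=read_camera("wrist"); dump(w,sys.argv[1])
# tray corners -> box
M=np.array([.4995,-.2687]); a=np.radians(-6.1); r=np.array([[np.cos(a),-np.sin(a)],[np.sin(a),np.cos(a)]])
P=np.array([proj(w,[*(M+r@np.array(q)),.012]) for q in[(.134,.091),(.134,-.091),(-.134,-.091),(-.134,.091)]])
g=w["color"].copy(); m=np.zeros(g.shape[:2],np.uint8); cv2.fillPoly(m,[P.astype(int)],1); g[m==0]=0; w["color"]=g
print(w["xyz"].round(3),models(w,(0,0,640,345),160,off=-7))
E
python3 look.py w9
python3 - <<'E'
from h import *
w=load("w8"); print(proj(w,[.6066,.124,.115]))
E
```

```text
[ 0.4364 -0.3038  0.3526] -8.4
[ 0.509 -0.315  0.473] [(424, -210, 64, 48, 8.2), (421, -303, 66, 41, -2.0), (511, -225, 62, 44, 8.5), (578, -322, 63, 41, -19.2)]
[312.54404551 235.82209108]
```

C sits in the tote where expected (pixel ~(312,227) against 312,236). The other four are unmoved; E is next.

>>> {"api": "drive_tool", "payload": {"plan": [[[-9, 0, -45, 3, 58], [-9, 1, -60, 3, 58], [0, 0, -60, 0, 58], [0, 0, -60, 0, 58], [0, 0, -45, 0, 58], [0, 0, -28, 0, 58], [0, 0, -12, 0, 58], [0, 0, 0, 0, 58], [0, 0, 0, 0, 30], [0, 0, 0, 0, 30], [0, 0, 0, 0, 30], [0, 0, 0, 0, 30]]], "force": 30}}

```text
time_s: 26.62
tcp_pos: [0.4199, -0.3034, 0.0453]
tool_rot: [3.14, -0.002, -0.043]
ft_force: [-1.1, 0.4, 7.0]
grip_width: 0.0398
grasp_force: 30.0
```

>>> {"api": "drive_tool", "payload": {"plan": [[[0, 0, 20, 0, 30], [0, 0, 50, 0, 30], [0, 0, 50, 0, 30], [0, 0, 40, 0, 30], [0, 0, 0, 0, 30]]]}}

```text
time_s: 27.25
tcp_pos: [0.4207, -0.3039, 0.2072]
tool_rot: [3.138, -0.006, -0.043]
ft_force: [-0.4, -0.6, -1.0]
grip_width: 0.0397
grasp_force: 30.0
```

>>> {"api": "drive_tool", "payload": {"plan": [[[0, 20, 40, 0, 30], [12, 42, 0, 2.7, 30], [12, 42, 0, 2.7, 30], [12, 42, 0, 2.7, 30], [12, 42, 0, 2.7, 30], [12, 42, 0, 2.7, 30], [12, 42, 0, 2.7, 30], [12, 42, 0, 2.7, 30], [12, 42, 0, 2.7, 30], [10, 40, 0, 2.5, 30], [0, 0, -40, 0, 30], [0, 0, -20, 0, 30]]]}}

```text
time_s: 28.75
tcp_pos: [0.5235, 0.0933, 0.1814]
tool_rot: [-3.141, 0.005, 0.38]
ft_force: [0.4, -0.3, -1.6]
grip_width: 0.0395
grasp_force: 30.0
```

>>> {"api": "drive_tool", "payload": {"plan": [[[0, 0, 0, 0, 30], [0, 0, -20, 0, 30], [0, 0, 0, 0, 30]]]}}

```text
time_s: 29.12
tcp_pos: [0.5246, 0.0927, 0.1637]
tool_rot: [-3.141, 0.002, 0.378]
ft_force: [0.4, 0.7, -1.2]
grip_width: 0.0397
grasp_force: 30.0
```

>>> {"api": "drive_tool", "payload": {"plan": [[[0, 0, -20, 0, 30], [0, 0, -17, 0, 30], [0, 0, 0, 0, 30], [0, 0, 0, 0, 48], [0, 0, 0, 0, 48], [0, 0, 50, 0, 48], [0, 0, 60, 0, 48], [-10, -30, 60, -3, 58], [-10, -48, 50, -3, 58], [-10, -48, 5, -3, 58], [-10, -48, 0, -3, 58], [-10, -48, 0, -3, 58]]]}}

```text
time_s: 30.62
tcp_pos: [0.4768, -0.1229, 0.3432]
tool_rot: [3.141, -0.002, 0.115]
ft_force: [0.8, 0.2, -0.4]
grip_width: 0.0577
grasp_force: 0.0
```

>>> {"api": "drive_tool", "payload": {"plan": [[[-10, -48, 0, -3, 58], [-10, -45, 0, -3, 58], [-10, -45, 0, -3, 58], [-10, -35, 0, -3, 58], [-5, 0, 0, 0, 58], [0, 0, 0, 0, 58]]]}}

```text
time_s: 31.38
tcp_pos: [0.4321, -0.2936, 0.3426]
tool_rot: [-3.141, -0.0, -0.092]
ft_force: [-0.1, 0.2, -0.1]
grip_width: 0.0581
grasp_force: 0.0
```

```bash
python3 look.py w10
```

```text
[ 0.4321 -0.2936  0.3426] -5.3
[ 0.504 -0.3    0.463] [(424, -210, 65, 46, 8.2), (511, -225, 63, 44, 8.2), (577, -322, 64, 41, -19.2)]
```

>>> {"api": "drive_tool", "payload": {"plan": [[[-5, 43, -30, 7, 58], [-5, 43, -40, 7, 58], [0, 0, -60, 0, 58], [0, 0, -60, 0, 58], [0, 0, -55, 0, 58], [0, 0, -38, 0, 58], [0, 0, -14, 0, 58], [0, 0, 0, 0, 58], [0, 0, 0, 0, 30], [0, 0, 0, 0, 30], [0, 0, 0, 0, 30], [0, 0, 0, 0, 30]]], "force": 30}}

```text
time_s: 32.92
tcp_pos: [0.423, -0.2088, 0.0465]
tool_rot: [3.14, -0.002, 0.151]
ft_force: [0.9, 0.4, 7.6]
grip_width: 0.0402
grasp_force: 29.4
```

>>> {"api": "drive_tool", "payload": {"plan": [[[0, 0, 20, 0, 30], [0, 0, 50, 0, 30], [0, 0, 50, 0, 30], [0, 0, 40, 0, 30], [0, 0, 0, 0, 30]]]}}

```text
time_s: 33.55
tcp_pos: [0.4235, -0.2092, 0.2081]
tool_rot: [3.138, -0.006, 0.151]
ft_force: [-0.3, -0.3, -2.1]
grip_width: 0.0401
grasp_force: 29.4
```

>>> {"api": "drive_tool", "payload": {"plan": [[[0, 20, 40, 0, 30], [8, 42, 0, 1.5, 30], [8, 42, 0, 1.5, 30], [8, 42, 0, 1.5, 30], [8, 42, 0, 1.5, 30], [8, 42, 0, 1.5, 30], [8, 42, 0, 1.5, 30], [7, 42, 0, 1.5, 30], [6, 42, 0, 1.5, 30], [6, 38, 0, 1, 30], [0, 0, -40, 0, 30], [0, 0, -30, 0, 30]]]}}

```text
time_s: 35.05
tcp_pos: [0.488, 0.1857, 0.1728]
tool_rot: [3.141, 0.003, 0.38]
ft_force: [0.3, -0.3, -1.0]
grip_width: 0.0396
grasp_force: 29.4
```

>>> {"api": "drive_tool", "payload": {"plan": [[[0, 0, 0, 0, 30], [0, 0, -10, 0, 30], [0, 0, 0, 0, 30]]]}}

```text
time_s: 35.42
tcp_pos: [0.4893, 0.1854, 0.1652]
tool_rot: [3.141, -0.0, 0.378]
ft_force: [-0.0, -0.3, -1.2]
grip_width: 0.04
grasp_force: 29.4
```

Good: (0.489, 0.185) against a target of (0.490, 0.185).

>>> {"api": "drive_tool", "payload": {"plan": [[[0, 0, -20, 0, 30], [0, 0, -18, 0, 30], [0, 0, 0, 0, 30], [0, 0, 0, 0, 48], [0, 0, 0, 0, 48], [0, 0, 50, 0, 48], [0, 0, 60, 0, 48], [-5, -35, 60, -3, 58], [-5, -50, 45, -3, 58], [-6, -50, 0, -3, 58], [-7, -50, 0, -3, 58], [-7, -50, 0, -3, 58]]]}}

```text
time_s: 36.92
tcp_pos: [0.4598, -0.0438, 0.3337]
tool_rot: [3.141, -0.002, 0.115]
ft_force: [0.2, -0.3, -0.0]
grip_width: 0.0581
grasp_force: 0.0
```

>>> {"api": "drive_tool", "payload": {"plan": [[[-7, -50, 0, -3, 58], [-7, -50, 0, -3, 58], [-7, -50, 0, -3, 58], [-7, -50, 0, -3, 58], [-4, -40, 0, 0, 58], [0, 0, 0, 0, 58], [0, 0, 0, 0, 58]]]}}

```text
time_s: 37.8
tcp_pos: [0.4282, -0.2812, 0.333]
tool_rot: [-3.141, -0.001, -0.092]
ft_force: [-0.9, 0.4, -0.3]
grip_width: 0.0582
grasp_force: 0.0
```

```bash
python3 look.py w11
```

```text
[ 0.4282 -0.2812  0.333 ] -5.3
[ 0.501 -0.288  0.454] [(511, -224, 62, 43, 8.3), (577, -321, 64, 41, -19.2)]
```

>>> {"api": "drive_tool", "payload": {"plan": [[[41, 29, -30, 6.9, 58], [42, 29, -40, 6.9, 58], [0, 0, -60, 0, 58], [0, 0, -60, 0, 58], [0, 0, -50, 0, 58], [0, 0, -35, 0, 58], [0, 0, -13, 0, 58], [0, 0, 0, 0, 58], [0, 0, 0, 0, 30], [0, 0, 0, 0, 30], [0, 0, 0, 0, 30], [0, 0, 0, 0, 30]]], "force": 30}}

```text
time_s: 39.35
tcp_pos: [0.5104, -0.2255, 0.0475]
tool_rot: [3.14, -0.002, 0.148]
ft_force: [0.0, 0.2, 7.8]
grip_width: 0.0395
grasp_force: 30.0
```

>>> {"api": "drive_tool", "payload": {"plan": [[[0, 0, 20, 0, 30], [0, 0, 50, 0, 30], [0, 0, 50, 0, 30], [0, 0, 40, 0, 30], [0, 0, 0, 0, 30]]]}}

```text
time_s: 39.98
tcp_pos: [0.5112, -0.2261, 0.2103]
tool_rot: [3.138, -0.007, 0.147]
ft_force: [0.6, -0.4, -2.9]
grip_width: 0.0397
grasp_force: 30.0
```

>>> {"api": "drive_tool", "payload": {"plan": [[[0, 22, 40, 0, 30], [6, 45, 0, 1.5, 30], [6, 47, 0, 1.5, 30], [6, 47, 0, 1.5, 30], [7, 47, 0, 1.5, 30], [7, 47, 0, 1.5, 30], [7, 47, 0, 1.5, 30], [7, 47, 0, 1.5, 30], [8, 47, 0, 1.5, 30], [9, 48, 0, 1, 30], [0, 0, -40, 0, 30], [0, 0, -30, 0, 30]]]}}

```text
time_s: 41.48
tcp_pos: [0.5711, 0.2191, 0.1741]
tool_rot: [3.141, 0.003, 0.376]
ft_force: [0.3, -0.4, -2.0]
grip_width: 0.04
grasp_force: 30.0
```

>>> {"api": "drive_tool", "payload": {"plan": [[[0, 0, 0, 0, 30], [0, 0, -10, 0, 30], [0, 0, 0, 0, 30]]]}}

```text
time_s: 41.85
tcp_pos: [0.5726, 0.2186, 0.1664]
tool_rot: [3.142, -0.0, 0.374]
ft_force: [-0.3, 0.3, -0.0]
grip_width: 0.0395
grasp_force: 30.0
```

>>> {"api": "drive_tool", "payload": {"plan": [[[0, 0, -20, 0, 30], [0, 0, -15, 0, 30], [0, 0, 0, 0, 30], [0, 0, 0, 0, 48], [0, 0, 0, 0, 48], [0, 0, 50, 0, 48], [0, 0, 60, 0, 48], [-5, -35, 60, -3, 58], [-12, -50, 35, -3, 58], [-12, -50, 0, -3, 58], [-12, -50, 0, -3, 58], [-12, -50, 0, -3, 58]]]}}

```text
time_s: 43.35
tcp_pos: [0.5197, -0.0142, 0.3309]
tool_rot: [3.141, -0.002, 0.111]
ft_force: [0.4, -0.2, -0.2]
grip_width: 0.0583
grasp_force: 0.0
```

>>> {"api": "drive_tool", "payload": {"plan": [[[-12, -50, 0, -3, 58], [-12, -50, 0, -3, 58], [-12, -50, 0, -3, 58], [-12, -50, 0, -3, 58], [-12, -50, 0, -3, 58], [0, -25, 0, -3, 58], [0, 0, 0, 0, 58], [0, 0, 0, 0, 58]]]}}

```text
time_s: 44.35
tcp_pos: [0.4611, -0.2853, 0.3299]
tool_rot: [-3.14, 0.0, -0.198]
ft_force: [-0.3, 0.9, -0.1]
grip_width: 0.0581
grasp_force: 0.0
```

```bash
python3 look.py w12
```

```text
[ 0.4611 -0.2853  0.3299] -11.3
[ 0.532 -0.3    0.45 ] [(578, -322, 59, 38, -19.9)]
```

>>> {"api": "drive_tool", "payload": {"plan": [[[39, -12, -30, -4, 56], [39, -12, -40, -4, 56], [39, -13, -50, 0, 56], [0, 0, -55, 0, 56], [0, 0, -50, 0, 56], [0, 0, -30, 0, 56], [0, 0, 0, 0, 56]]], "force": 30}}

```text
time_s: 45.28
tcp_pos: [0.575, -0.321, 0.0742]
tool_rot: [-3.139, 0.006, -0.338]
ft_force: [0.6, 0.7, 0.5]
grip_width: 0.0559
grasp_force: 0.0
```

>>> {"api": "drive_tool", "payload": {"plan": [[[3, -1, -15, 0, 56], [0, 0, -13, 0, 56], [0, 0, 0, 0, 56], [0, 0, 0, 0, 30], [0, 0, 0, 0, 30], [0, 0, 0, 0, 30], [0, 0, 0, 0, 30]]]}}

```text
time_s: 46.15
tcp_pos: [0.5791, -0.3254, 0.0493]
tool_rot: [3.141, -0.001, -0.341]
ft_force: [0.1, -0.1, 4.0]
grip_width: 0.0393
grasp_force: 30.0
```

>>> {"api": "drive_tool", "payload": {"plan": [[[0, 0, 20, 0, 30], [0, 0, 50, 0, 30], [0, 0, 60, 0, 30], [0, 0, 60, 0, 30], [0, 0, 0, 0, 30]]]}}

```text
time_s: 46.78
tcp_pos: [0.5813, -0.3273, 0.2456]
tool_rot: [3.139, -0.012, -0.341]
ft_force: [0.8, -0.4, -2.0]
grip_width: 0.0399
grasp_force: 30.0
```

>>> {"api": "drive_tool", "payload": {"plan": [[[0, 20, 10, 0, 30], [3, 42, 0, 4.5, 30], [3, 48, 0, 4.5, 30], [3, 48, 0, 4.5, 30], [3, 48, 0, 4.5, 30], [3, 48, 0, 4.5, 30], [3, 48, 0, 4.5, 30], [3, 48, 0, 4.5, 30], [3, 50, 0, 4.5, 30], [3, 51, 0, 5, 30], [0, 0, 0, 0, 30], [0, 0, -40, 0, 30]]]}}

```text
time_s: 48.28
tcp_pos: [0.6064, 0.1275, 0.2099]
tool_rot: [3.141, -0.004, 0.376]
ft_force: [0.2, 0.1, -1.3]
grip_width: 0.0396
grasp_force: 30.0
```

>>> {"api": "drive_tool", "payload": {"plan": [[[0, 0, -20, 0, 30], [0, 0, 0, 0, 30], [0, 0, 0, 0, 30]]]}}

```text
time_s: 48.65
tcp_pos: [0.6056, 0.1258, 0.1891]
tool_rot: [3.141, 0.0, 0.374]
ft_force: [0.8, 0.1, -2.1]
grip_width: 0.0396
grasp_force: 30.0
```

>>> {"api": "drive_tool", "payload": {"plan": [[[1, -2, -14, 0, 30], [0, 0, -10, 0, 30], [0, 0, 0, 0, 30], [0, 0, 0, 0, 30]]]}}

```text
time_s: 49.15
tcp_pos: [0.6068, 0.1239, 0.1647]
tool_rot: [3.142, -0.0, 0.375]
ft_force: [-0.0, 0.5, -1.4]
grip_width: 0.0399
grasp_force: 30.0
```

>>> {"api": "drive_tool", "payload": {"plan": [[[0, 0, -3, 0, 30], [0, 0, 0, 0, 30], [0, 0, 0, 0, 48], [0, 0, 0, 0, 48], [0, 0, 0, 0, 48], [0, 0, 40, 0, 48], [0, 0, 60, 0, 48], [-25, -10, 60, 0, 48], [-35, -5, 50, 0, 48], [-25, 20, 0, 0, 48], [0, 0, 0, 0, 48], [0, 0, 0, 0, 48]]]}}

```text
time_s: 50.65
tcp_pos: [0.5233, 0.1288, 0.3686]
tool_rot: [3.141, 0.0, 0.374]
ft_force: [0.7, 0.9, -0.5]
grip_width: 0.0479
grasp_force: 0.0
```

```bash
python3 - <<'E'
from h import *
o=arm.observe(); print(o["time_s"],o["tcp_pos"],o["ft_force"]); w=read_camera("wrist"); t=read_camera("top"); s=read_camera("side"); dump(w,"w13"); dump(t,"t13"); dump(s,"s13")
a=cv2.resize(w["color"],(480,360)); b=cv2.resize(t["color"][130:340,110:430],(320,210)); c=cv2.resize(s["color"][240:400,150:400],(320,205))
can=np.zeros((415,800,3),np.uint8); can[:360,:480]=a; can[:210,480:]=b; can[210:415,480:]=c; cv2.imwrite("pics/final.png",can[:,:,::-1])
E
```

```text
50.65 [0.523344   0.12882658 0.36861058] [ 0.70825029  0.86274286 -0.50890473]
```

View pics/final.png

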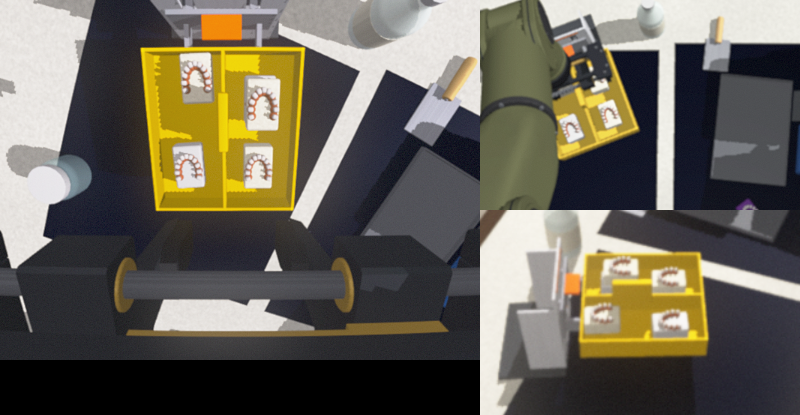

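The last picture shows the tray empty and all five models in the tote, one lying on another at (262,103), with the tote still hung and the bystanders in place. One last numeric check of the tote pose before handing in.

```bash
python3 - <<'E'
from h import *
w=load("w13"); y=hm(w,20,32,150,60); y[330:]=0; _,k=quad(y); ap=cv2.approxPolyDP(cv2.convexHull(k),6,True)[:,0]; print(ap.tolist())
m=hm(w,5,14,150,90); m[80:]=0; m[:14]=0; _,k=quad(m); q=cv2.approxPolyDP(cv2.convexHull(k),4,True)[:,0]; print(q.tolist())
ap=sorted(ap.tolist(),key=lambda p:p[1]); top=sorted(ap[:2]); bot=sorted(ap[2:])
obj=[(.108,.1,.045),(.108,-.1,.045),(-.108,.1,.045),(-.108,-.1,.045)]; pix=top+bot
if len(q)==4:
    q=sorted(q.tolist(),key=lambda p:p[1]); pix=pix+sorted(q[:2])+sorted(q[2:]); obj+=[(.136,.022,.078),(.136,-.022,.078),(.11,.022,.078),(.11,-.022,.078)]
r,t,e=pnp(w,obj,pix); print("back",(t+r@[.141,0,0]).round(4),r[:,2].round(3),np.degrees(np.arctan2(r[1,0],r[0,0])),e)
E
```

```text
[[406, 63], [390, 280], [207, 280], [187, 64]]
[[321, 53], [269, 53], [269, 37]]
back [0.6823 0.2066 0.08  ] [-0.05  -0.017  0.999] 21.501048787367573 0.38261984899622636
```

tote_back is at (0.682, 0.207, 0.080), which is on the seat, with yaw 21.5° and tilt of about 0.05 rad.

```bash
python3 -c "
from plant import arm
print(arm.sign_off())"
```

```text
the job is handed in; nothing more can be done
None
```

I handed the job in after about 51 s of robot time; the hand-in returned no verdict. The lever is over, the tote measured on its seat, all five models are in it (one stacked on another), and the bystanders look unmoved. I did not see the latch itself: that it has snapped out is inferred from the tote's height and the hard stop when I pressed it.

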